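Put the examination lenses away in their tray

TASK

The eye clinic is done for the day: put the four examination lenses away in the aluminium tray, each fully seated, glass up, in the recess made for its size and shape. Set them down without dropping them, for they are glass, and leave the camera's dust cap and the hand magnifier lying where they are.

Things in the scene. Friction and masses are not known exactly. Their poses are not given: they have to be found in the camera images.
- lens_large: The largest examination lens: a round black knurled ring mount, 60 mm in diameter and 26 mm high, with a pale domed glass face on top, inside the rim. Straight sides, loose, about 110 g. Stands glass up on the table. Origin: centre of its underside; z up along its axis.
- lens_medium: The middle examination lens: the same make as the largest, 48 mm in diameter and 24 mm high, pale domed glass face on top; about 70 g. Origin: centre of its underside; z up along its axis.
- lens_small: The smallest round examination lens: the same make, 36 mm in diameter and 24 mm high, pale domed glass face on top; about 45 g. Origin: centre of its underside; z up along its axis.
- lens_mirror: The square mirror contact lens: a black block 30 x 30 mm with straight sides 24 mm high, and on top a pale glass cone 26 mm across at its foot and 8 mm high (32 mm high in all); about 50 g. Origin: centre of its underside; x and y square to its sides, z up.
- nest_large: Grey insert block 88 x 88 x 20 mm, fixed in the tray, with a round recess 69 mm in diameter, felt-lined, 8 mm deep, 3 mm chamfer. Origin: centre of the block's underside, 4 mm above the table; z up; recess centred on it, its floor at 12 mm and the block's top at 20 mm. For the largest lens. The four blocks stand 2 x 2 in a fixed tray, in any arrangement.
- nest_medium: Grey insert block 88 x 88 x 20 mm, fixed in the tray, with a round recess 57 mm in diameter, felt-lined, 8 mm deep, 3 mm chamfer. Origin: centre of the block's underside, 4 mm above the table; z up; recess centred on it, its floor at 12 mm and the block's top at 20 mm. For the middle lens. The tray is open, 192 x 192 mm; its walls are level with the blocks' tops.
- nest_small: Grey insert block 88 x 88 x 20 mm, fixed in the tray, with a round recess 45 mm in diameter, felt-lined, 8 mm deep, 3 mm chamfer. Origin: centre of the block's underside, 4 mm above the table; z up; recess centred on it, its floor at 12 mm and the block's top at 20 mm. For the smallest round lens. The blocks are spaced 90 mm apart along the tray's sides.
- nest_square: Grey insert block 88 x 88 x 20 mm, fixed in the tray, with a square recess 40 x 40 mm, its sides parallel to the block's x and y, felt-lined, 8 mm deep, 3 mm chamfer. Origin: centre of the block's underside, 4 mm above the table; z up; recess centred on it, its floor at 12 mm and the block's top at 20 mm. For the square mirror lens.
- dust_cap: Dust cap of the eye camera: a plain black plastic disc, closed and without glass, 48 mm in diameter and 16 mm high, lying loose on the table. Not a lens; it stays where it is. Origin: centre of its underside.
- magnifier: Hand magnifier lying flat on the table: a black ring 52 mm in diameter and 12 mm high with pale flat glass, and a straight handle 14 mm thick that runs along the magnifier's own -y to 122 mm from the ring's centre. Loose; it stays where it is. Origin: centre of the ring's underside.

How it is judged:
By the outcome, as a careful person would: the job done as asked, in the order asked, and still so for the second after the job is handed in, with the robot touching nothing.
It also fails if it takes over 99 s, if anything falls off the work surface, if the arm or the gripper's body presses on something with over 40 N, if the wrist force passes 120 N, or if a joint passes its speed limit or range.

ROBOT

A 6-joint arm with a two-finger parallel gripper is mounted at the origin on the work surface. World frame = base frame: x ahead of the robot, y to its left, z up, the work surface at z = 0. Lengths are in mm, angles in rad, forces in N, time in s.
With the tool pointing down it reaches from about 275 to 1000 mm from the base axis. Payload 8.4 kg.
Tool frame: the origin (TCP) lies midway between the tips of the shut fingers; the grasp point (between the pads) lies 19 mm behind it; z points along the fingers, y is the direction in which the jaws open and shut (so a half turn about z gives the same grasp; the last joint's range is limited). The gripper opens to 85 mm and grips with 20 to 120 N. Pads are 22 mm wide; open, the fingers measure 114 mm over their backs; the gripper's body (76 mm by 85 mm) begins 54 mm behind the grasp point. The pads swing forward as they close: fully open they stand 13 mm farther back than shut.
Start: joints at [1.139, 0.353, 1.633, -0, 1.155, -0.002], TCP at [260.43, 568.159, 231.281] pointing down, gripper open.
Joint ranges: [-2.63, 2.63], [-0.92, 2.1], [0.06, 2.66], [-1.3, 4.44], [0, 2.69], [-3.02, 3.02]. Speed limits (rad/s): [2.22, 2.22, 2.79, 3.14, 3.14, 3.14].

INTERFACE

Orientations are given as [roll, pitch, yaw] about the fixed x, y, z axes, in that order (R = Rz(yaw) Ry(pitch) Rx(roll)).
In Python, from rig import r gives the robot as it stands. The module is installed in compiled form; this text tells all that it offers.
- The arm moves only by the tool drive_tool, never from a script. Its argument "moves" is a list of rows, each a list of 3 entries, a list of its own where there are three numbers: the closure, from 0 (fully open) to 1 (shut), then the shift along the tool's x, y, z in cm, then the turn about the tool's z in degrees. In form: [[claw, [dx, dy, dz], roll], ...]. A call has 1 to 12 rows; each row is the pose to reach, as a shift and turn from the pose measured when the call began, along the tool's axes at that moment; what a row does not reach only later rows make up. A row lasts 1/8 s, in which the tool goes at most 62.5 mm and 10.7 degrees, less where a joint would pass 70% of its speed; a pose out of reach is approached as far as the arm can. A call with a gripper value outside its range is refused whole. The fingers move at their own pace and stop on an object; "grip_force" is the grip in N (left out, the last holds). Time passes only in rows, so rows that repeat a pose let the fingers close. It gives the time, the measured TCP pose, the force and the opening at its end, in the units of the state.
- r.sense(): the state, without advancing time (a new reading comes with each control period).
- r.grab_frame(name): name is "scene" or "top" or "wrist"; returns a dict with "color" (384x512x3 uint8, red, green, blue), "fx", "fy", "cx", "cy" (pixels), "D" ([k1, k2, p1, p2, k3] as OpenCV has them; the pictures are not rectified), "pose" (4x4, takes a point from camera to world coordinates); the wrist camera has in their place "hand_eye" (4x4, takes a point from camera to tool coordinates, whose origin is the TCP and whose axes are the flange's). Camera axes: x right, y up, looking along -z (the intrinsics and any distortion apply to the point x, -y, -z); pixel columns grow to the right and rows downward; lengths in mm; the calibration is good to about 2 mm. A picture is of the moment at which its call begins: read the wrist's pose just before it. There is no depth.
- r.sign_off(): hands the job in, once; it reports no verdict.
Trained networks look in the newest picture that a camera, given by its name, has taken for a name from the list of things; names that differ only in an ending like _2 or _b are one class to them, and where a whole thing is asked for, a point or a joint stands for the part that bears it (a point fixed in the world has none). Each returns a list of dicts, best first, with "score" (0 to 1); they miss things now and then, are a little off and sometimes report something else, mostly with a low value. They report only what shows in the picture. A call takes as long as a camera call.
- r.outline_of(thing, camera): "mask" (384x512 bool, what is visible of it) and "at" ([column, row] in pixels, amid what is visible of it).
- r.spot_point(thing, camera): "at" ([column, row] in pixels: a listed point, or the origin of a listed thing).
The state is a dict: "clock": time; "qpos": joint angles; "qvel": joint speeds; "joint_efforts": joint torques, N m; "eef_pos": TCP position; "tcp_rot": TCP orientation; "contact_force": force on the tool from outside, world axes, zero at the start; "wrist_torque": the same for the moment, N m; "opening": opening from 0.0 (shut) to 1.0 (fully open).
Only numpy, scipy, OpenCV 4.12 (cv2) and the standard library are available. Lean on these libraries where they do the work, as an engineer would, in place of code of your own. Each camera call takes 0.05 s, during which the arm holds its last target.

## Working session

There is one attempt and no reset: what is moved stays moved. The work goes in short steps, Python scripts to look and compute and a tool call to move; the robot and the scene stay as the last step left them, time stands still between calls to the robot, and variables do not carry over. Pictures are saved under pics/ and viewed, and the job is handed in when it is done.

Besides the shell and the picture viewer there is one more tool, called after ">>>" as name([rows], argument=value, ...), one row to a line, values as JSON. drive_tool: Moves the arm, as the interface text tells. Its arguments: {"type":"object","properties":{"moves":{"type":"array"},"grip_force":{"type":"number"}},"required":["moves"]}

```bash
mkdir -p pics; ls
python3 - <<'E'
from rig import r
import cv2
s=r.sense(); print(s)
for n in ["scene","top","wrist"]:
    f=r.grab_frame(n); cv2.imwrite(f"pics/{n}0.png",f["color"][:,:,::-1]); print(n,{k:v for k,v in f.items() if k!="color"})
    for t in ["lens_large","lens_medium","lens_small","lens_mirror","nest_large","nest_medium","nest_small","nest_square","dust_cap","magnifier"]:
        print(t,[(round(d["score"],2),[round(x) for x in d["at"]]) for d in r.spot_point(t,n)][:3])
print(r.sense()["clock"])
E
```

```text
pics
{'clock': 0.0, 'qpos': array([ 1.13859951e+00,  3.53636073e-01,  1.63416536e+00,  1.50371361e-05,
        1.15520588e+00, -2.42390654e-03]), 'qvel': array([ 4.33002268e-05, -2.24198996e-04,  7.92209563e-04, -6.50846999e-04,
        2.09655729e-04, -1.68261614e-03]), 'joint_efforts': array([ 6.37152662e-04, -6.05251265e+01, -3.42071307e+01, -5.09823531e-05,
        9.66080348e-03, -3.88667206e-05]), 'eef_pos': array([260.21675077, 567.70804602, 230.55586652]), 'tcp_rot': array([-3.14017803e+00, -1.71775053e-05,  2.71181365e+00]), 'contact_force': array([-0.36976048,  0.19810589, -1.04515369]), 'wrist_torque': array([0.00718   , 0.01011386, 0.00808586]), 'opening': 1.0014438204106446}
scene {'fx': 397.48447459494037, 'fy': 397.48447459494037, 'cx': 254.20213088120838, 'cy': 187.47510725865496, 'D': array([0.04426083, 0.        , 0.        , 0.        , 0.        ]), 'pose': array([[-1.43433506e-01, -8.43472770e-01,  5.17668345e-01,
         1.00308184e+03],
       [ 9.89560135e-01, -1.14804803e-01,  8.71240344e-02,
         2.64429246e+01],
       [-1.40559383e-02,  5.24760463e-01
[... 1310 characters left out ...]
 {'fx': 286.57397613292613, 'fy': 286.57397613292613, 'cx': 257.1947062663456, 'cy': 193.53244708812943, 'D': array([-0.07125057,  0.        ,  0.        ,  0.        ,  0.        ]), 'hand_eye': array([[ 8.61093392e-04,  9.58318065e-01,  2.85702197e-01,
         7.28300170e+01],
       [ 9.99999618e-01, -8.67987495e-04, -1.02501718e-04,
         5.16497257e-01],
       [ 1.49756687e-04,  2.85702176e-01, -9.58318446e-01,
        -1.41270773e+02],
       [ 0.00000000e+00,  0.00000000e+00,  0.00000000e+00,
         1.00000000e+00]])}
lens_large []
lens_medium []
lens_small []
lens_mirror []
nest_large []
nest_medium [(0.95, [86, 358])]
nest_small []
nest_square []
dust_cap []
magnifier []
1.65
```

View pictures.

View pics/top0.png

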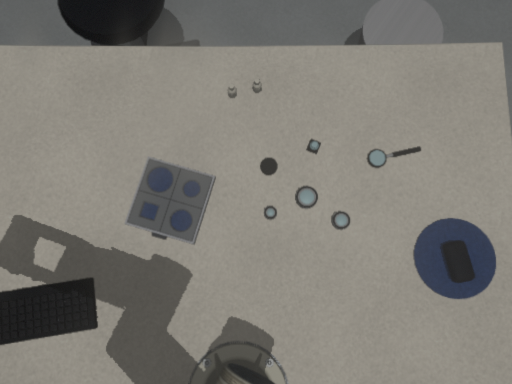

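View pics/scene0.png

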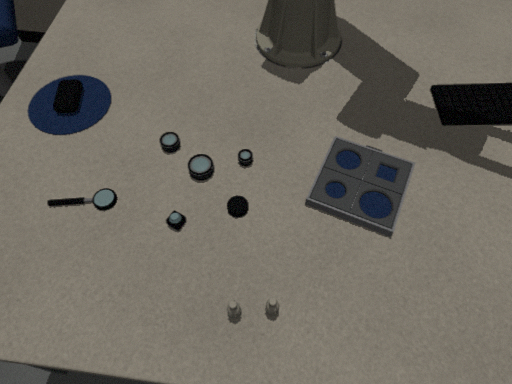

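View pics/wrist0.png

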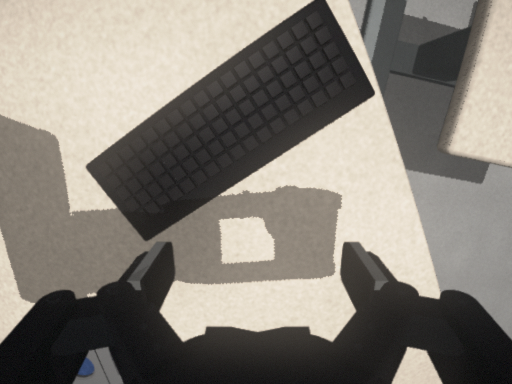

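```bash
cat > h.py <<'E'
import numpy as np, cv2
from scipy.spatial.transform import Rotation as R
from rig import r
def toolT(s):
    T=np.eye(4);T[:3,:3]=R.from_euler('xyz',s["tcp_rot"]).as_matrix();T[:3,3]=s["eef_pos"];return T
def campose(f,s=None): return f["pose"] if "pose" in f else toolT(s)@f["hand_eye"]
def K(f): return np.array([[f["fx"],0,f["cx"]],[0,f["fy"],f["cy"]],[0,0,1.]])
def p2w(f,P,uv,z):
    uv=np.asarray(uv,float).reshape(-1,1,2)
    n=cv2.undistortPoints(uv,K(f),f["D"])[:,0]
    d=np.c_[n[:,0],-n[:,1],-np.ones(len(n))]@P[:3,:3].T
    t=(z-P[2,3])/d[:,2]; return (P[:3,3]+d*t[:,None])[:,:2]
def w2p(f,P,X):
    X=np.asarray(X,float).reshape(-1,3); c=(X-P[:3,3])@P[:3,:3]; c[:,1:]*=-1
    return cv2.projectPoints(c,np.zeros(3),np.zeros(3),K(f),f["D"])[0][:,0]
H=dict(lens_large=26,lens_medium=24,lens_small=24,lens_mirror=24,dust_cap=16)
E
python3 - <<'E'
from h import *
N=["lens_large","lens_medium","lens_small","lens_mirror","dust_cap","magnifier","nest_large","nest_medium","nest_small","nest_square"]
for n in ["scene","top"]:
    f=r.grab_frame(n); P=f["pose"]
    for t in N:
        o=r.outline_of(t,n)
        for d in o[:2]:
            v,u=np.nonzero(d["mask"]); 
            # mask centroid ~ mid height
            z=24 if 'nest' in t else H.get(t,12)/2
            print(n,t,round(d["score"],2),len(u),np.round([u.mean(),v.mean()],1),p2w(f,P,[u.mean(),v.mean()],z)[0].round(1))
print(r.sense()["clock"])
E
```

```text
scene lens_large 0.81 569 [200.6 166.2] [ 498.8 -183.8]
scene lens_medium 0.81 380 [169.8 142.1] [ 438.6 -273.3]
scene lens_small 0.74 219 [244.7 157.4] [459.3 -85.8]
scene lens_mirror 0.77 290 [176.3 220.1] [ 643.  -205.8]
scene dust_cap 0.81 373 [237.5 205.9] [588.9 -81.6]
scene magnifier 0.76 646 [ 90.7 199.5] [ 615.8 -409.2]
scene magnifier 0.24 386 [237.9 206. ] [587.9 -81.2]
scene nest_large 0.97 1551 [375.9 204.3] [553.  214.2]
scene nest_medium 0.96 1208 [348.6 159.1] [441.  154.3]
scene nest_medium 0.69 1496 [375.6 203.9] [552.2 213.6]
scene nest_small 0.85 1359 [335.6 189.2] [526.6 127.8]
scene nest_small 0.25 603 [ 90.2 199.6] [ 625.2 -399.8]
scene nest_square 0.74 1326 [387.3 172.3] [466.4 240.4]
top lens_large 0.83 449 [305.8 196.7] [ 499.8 -181.3]
top lens_medium 0.73 256 [340.5 220.9] [ 434.1 -272.2]
top lens_medium 0.44 381 [306.4 196.5] [ 500.5 -182.9]
top lens_small 0.68 185 [269.7 212.5] [457.2 -83.3]
top lens_mirror 0.67 257 [268.3 165.6] [587.1 -80.6]
top lens_mirror 0.6 131 [313.5 145.4] [ 643.4 -206. ]
top dust_cap 0.72 269 [268.7 165.7] [587.4 -81.9]
top magnifier 0.6 377 [384.8 155.5] [ 615.  -401.2]
top nest_large 0.85 1041 [159.7 179.5] [546.9 213.5]
top nest_medium 0.56 1079 [181.1 220.2] [436.1 152.9]
top nest_small 0.88 1126 [191.2 188.7] [521.3 128. ]
top nest_square 0.61 1134 [149.  211.1] [461.1 239.1]
top nest_square 0.54 1140 [159.5 179.2] [547.6 214.3]
2.75
```

>>> drive_tool([
  [0,[-33,-25,0],-8],
  [0,[-33,-25,0],-8],
  [0,[-33,-25,0],-8],
  [0,[-33,-25,0],-8],
  [0,[-33,-25,0],-8],
  [0,[-33,-25,0],-8],
  [0,[-33,-25,0],-8],
  [0,[-33,-25,0],-8],
  [0,[-33,-25,0],-8],
  [0,[-33,-25,0],-8],
], grip_force=30)

```text
clock: 4.0
eef_pos: [455.8, 204.3, 231.3]
tcp_rot: [3.141, -0.0, 2.853]
contact_force: [-0.1, 0.2, -0.2]
opening: 1.0
```

Run:
```python
from h import *
s=r.sense();print(s["clock"],s["eef_pos"],s["tcp_rot"],abs(s["qvel"]).max())
f=r.grab_frame("wrist");np.savez("w1.npz",P=campose(f,s),img=f["color"])
P=campose(f,s);im=f["color"][:,:,::-1].copy()
for t in ["nest_large","nest_medium","nest_small","nest_square"]:
    a=r.spot_point(t,"wrist")
    for d in a[:2]:
        print(t,round(d["score"],2),np.round(d["at"]),p2w(f,P,d["at"],4)[0].round(1))
cv2.imwrite("pics/w1.png",im)
```

```text
4.0 [455.80038902 204.30277414 231.26856934] [ 3.14147865e+00 -2.04261319e-04  2.85269512e+00] 0.00526207201854431
nest_large 0.78 [286. 229.] [552.7 217.4]
nest_medium 0.98 [219. 164.] [438.7 157.7]
nest_small 0.89 [218. 225.] [519.3 129. ]
nest_square 0.87 [283. 164.] [462.9 238.4]
```

View pics/w1.png

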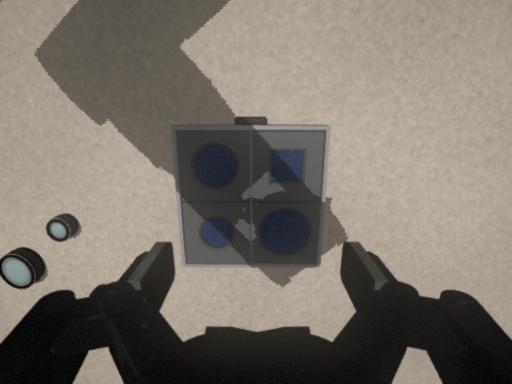

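Run:
```python
from h import *
from scipy.optimize import least_squares
d=np.load("w1.npz");P=d["P"];im=d["img"][:,:,::-1].copy()
f=r.grab_frame("wrist")
big=cv2.resize(im[110:280,150:350],None,fx=4,fy=4,interpolation=cv2.INTER_CUBIC);cv2.imwrite("pics/w1b.png",cv2.convertScaleAbs(big,alpha=1.5))
c=np.array([[172,125],[330,125],[323,266],[182,266]],float)
print(p2w(f,P,c,24).round(1))
b=np.array([[-96,-96],[-96,96],[96,96],[96,-96]])
# tray frame: x from medium to small
def g(p): 
    R2=np.array([[np.cos(p[2]),-np.sin(p[2])],[np.sin(p[2]),np.cos(p[2])]]);return p[:2]+b@R2.T
W=p2w(f,P,c,24)
s=least_squares(lambda p:(g(p)-W).ravel(),[493,184,-.29]);print(s.x,np.degrees(s.x[2]),s.fun.round(1))
p=s.x;e=np.array([np.cos(p[2]),np.sin(p[2])]);n=np.array([-e[1],e[0]])
for k,(i,j) in dict(medium=(-1,-1),small=(1,-1),large=(1,1),square=(-1,1)).items(): print(k,(p[:2]+45*i*e+45*j*n).round(1))
```

```text
[[374.8 122.6]
 [428.6 303.6]
 [612.1 253.6]
 [556.7  66.2]]
[ 4.93038500e+02  1.86512038e+02 -2.85629549e-01] -16.365367689492277 [-0.9 -1.1 -0.6  2.   0.1 -2.1  1.4  1.1]
medium [437.2 156. ]
small [523.5 130.7]
large [548.9 217. ]
square [462.5 242.4]
```

View pics/w1b.png

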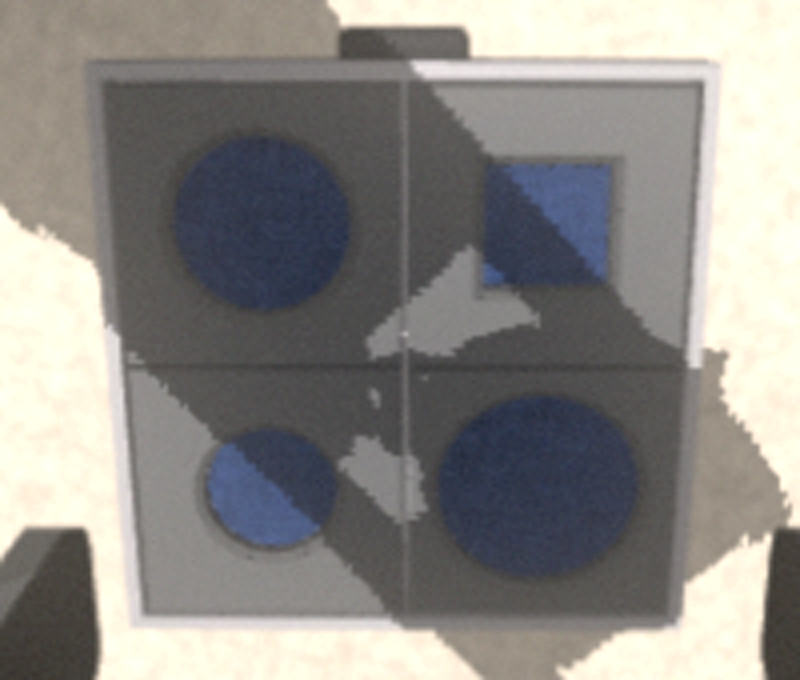

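>>> drive_tool([
  [0,[-19,-34,0],0],
  [0,[-19,-34,0],0],
  [0,[-19,-34,0],0],
  [0,[-19,-34,0],0],
  [0,[-19,-34,0],0],
  [0,[-19,-34,0],0],
  [0,[-19,-34,0],0],
  [0,[-19,-34,0],0],
  [0,[-19,-34,0],0],
])

```text
clock: 5.42
eef_pos: [540.8, -174.7, 231.1]
tcp_rot: [3.141, -0.001, 2.853]
contact_force: [0.3, 0.9, 0.6]
opening: 1.002
```

Run:
```python
from h import *
s=r.sense();print(s["clock"],s["eef_pos"],s["tcp_rot"],abs(s["qvel"]).max())
f=r.grab_frame("wrist");P=campose(f,s);np.savez("w2.npz",P=campose(f,s),img=f["color"])
im=f["color"][:,:,::-1].copy()
for t in ["lens_large","lens_medium","lens_small","lens_mirror","dust_cap"]:
    for d in r.outline_of(t,"wrist")[:2]:
        m=d["mask"].astype(np.uint8);v,u=np.nonzero(m)
        print(t,round(d["score"],2),len(u),np.round([u.mean(),v.mean()]),p2w(f,P,[u.mean(),v.mean()],H[t]/2)[0].round(1))
cv2.imwrite("pics/w2.png",im)
```

```text
5.425 [ 540.77537158 -174.71221221  231.14208942] [ 3.14116441e+00 -7.85978724e-04  2.85327655e+00] 0.010547384778377647
lens_large 0.68 1974 [241. 138.] [ 499.8 -182.7]
lens_large 0.24 1203 [117. 258.] [ 609.  -403.8]
lens_medium 0.58 1344 [155. 110.] [ 436.4 -273.4]
lens_small 0.67 882 [310.  81.] [457.8 -83.8]
lens_mirror 0.78 598 [257. 243.] [ 643.  -204.9]
dust_cap 0.79 1119 [335. 180.] [587.1 -80.8]
dust_cap 0.55 1209 [118. 258.] [ 610.8 -406.5]
```

View pics/w2.png

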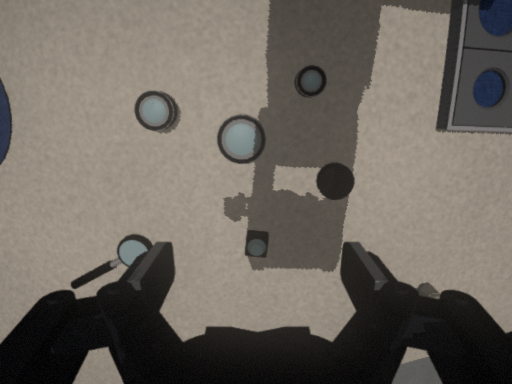

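Run:
```python
from h import *
d=np.load("w2.npz");im=d["img"][:,:,::-1]
cv2.imwrite("pics/w2b.png",cv2.convertScaleAbs(cv2.resize(im[215:275,220:295],None,fx=8,fy=8,interpolation=cv2.INTER_CUBIC),alpha=1.6))
```

```text
(no output)
```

View pics/w2b.png

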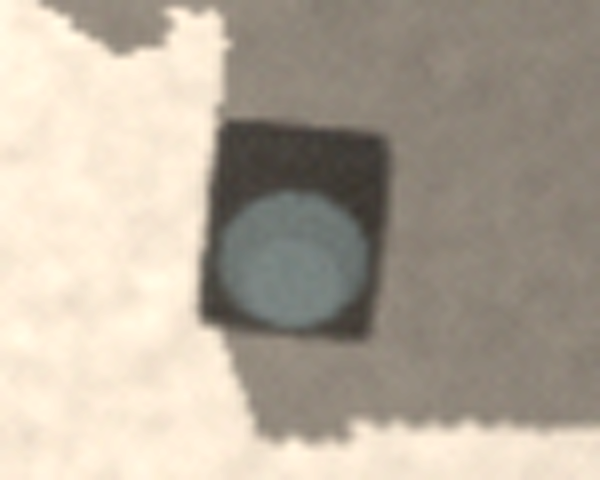

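```bash
cat >> h.py <<'E'
def tgt(s,xy,z):
    T=toolT(s);return (T[:3,:3].T@(np.array([*xy,z])-T[:3,3])/10).round(2)
E
python3 - <<'E'
from h import *
s=r.sense();d=np.load("w2.npz");P=d["P"];f=r.grab_frame("wrist")
a=2.853-np.radians(5.5);e=np.array([np.cos(a),np.sin(a)])
A=p2w(f,P,[255.75,256.1],24)[0]+15*e;B=p2w(f,P,[258.25,230.9],0)[0]-15*e
print(A,B,tgt(s,(A+B)/2,10),tgt(s,(A+B)/2,60))
E
```

```text
[ 641.38511412 -204.34802077] [ 644.58886547 -204.71950348] [-10.58   0.1   22.15] [-10.58   0.1   17.15]
```

>>> drive_tool([
  [0,[-10.6,0.1,5],5.5],
  [0,[-10.6,0.1,11],5.5],
  [0,[-10.6,0.1,17],5.5],
  [0,[-10.6,0.1,20],5.5],
  [0,[-10.6,0.1,22.1],5.5],
  [0,[-10.6,0.1,22.1],5.5],
  [0.3,[-10.6,0.1,22.1],5.5],
  [0.6,[-10.6,0.1,22.1],5.5],
  [0.8,[-10.6,0.1,22.1],5.5],
  [1,[-10.6,0.1,22.1],5.5],
  [1,[-10.6,0.1,22.1],5.5],
  [1,[-10.6,0.1,22.1],5.5],
], grip_force=30)

```text
clock: 7.28
eef_pos: [644.0, -205.1, 12.1]
tcp_rot: [3.141, 0.002, 2.757]
contact_force: [-1.9, 1.0, 6.9]
opening: 0.336
```

```bash
cat > look.py <<'E'
import sys
from h import *
s=r.sense();print(s["clock"],s["eef_pos"].round(1),np.degrees(s["tcp_rot"]).round(2),"open",s["opening"],s["contact_force"].round(1))
f=r.grab_frame("wrist");np.savez(sys.argv[1]+".npz",P=campose(f,s),img=f["color"])
cv2.imwrite(f"pics/{sys.argv[1]}.png",f["color"][:,:,::-1])
E
python3 look.py g1
```

```text
7.275 [ 644.  -205.1   12.1] [1.7999e+02 1.2000e-01 1.5797e+02] open 0.33603391566975427 [-1.9  1.   6.9]
```

View pics/g1.png

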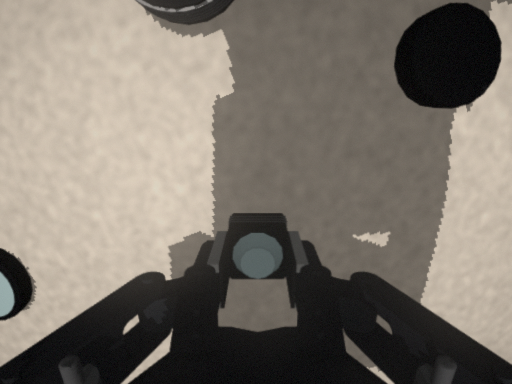

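>>> drive_tool([
  [1,[0,0,0],0],
  [1,[0,0,-2],0],
  [1,[0,0,-5],0],
  [1,[0,0,-9],0],
  [1,[0,0,-12],0],
  [1,[0,0,-12],0],
], grip_force=35)

```text
clock: 8.07
eef_pos: [645.7, -205.7, 136.3]
tcp_rot: [3.141, 0.008, 2.757]
contact_force: [0.4, -0.4, -1.0]
opening: 0.341
```

```bash
python3 look.py g2
python3 - <<'E'
from h import *
s=r.sense(); print(tgt(s,(463,241),132), np.degrees(s["tcp_rot"][2]))
E
```

```text
8.075 [ 645.7 -205.7  136.3] [179.96   0.47 157.97] open 0.3411548706215231 [ 0.4 -0.4 -1. ]
[33.57 34.56  0.06] 157.97021995595688
```

View pics/g2.png

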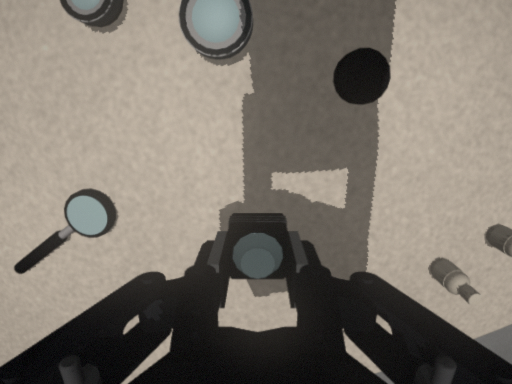

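>>> drive_tool([
  [1,[2.5,2.5,0],0],
  [1,[6,6,0],0],
  [1,[10,10.5,0],-1],
  [1,[14,14.5,0],-3],
  [1,[18,18.5,0],-5.5],
  [1,[22,22.5,0],-5.5],
  [1,[26,26.5,0],-5.5],
  [1,[30,30.5,0],-5.5],
  [1,[32.5,33.4,0],-5.5],
  [1,[33.6,34.6,1],-5.5],
  [1,[33.6,34.6,3],-5.5],
  [1,[33.6,34.6,3],-5.5],
])

```text
clock: 9.62
eef_pos: [461.5, 240.2, 100.6]
tcp_rot: [-3.138, 0.002, 2.853]
contact_force: [-0.4, -0.1, -0.5]
opening: 0.34
```

```bash
python3 look.py g3
python3 - <<'E'
from h import *
s=r.sense(); print(s["clock"],tgt(s,(463,241),28), abs(s["qvel"]).max())
E
```

```text
9.625 [461.5 240.2 100.6] [-1.7981e+02  1.3000e-01  1.6348e+02] open 0.3396667900111084 [-0.4 -0.1 -0.5]
9.675 [-0.03  0.09  7.35] 0.01891341882408159
```

View pics/g3.png

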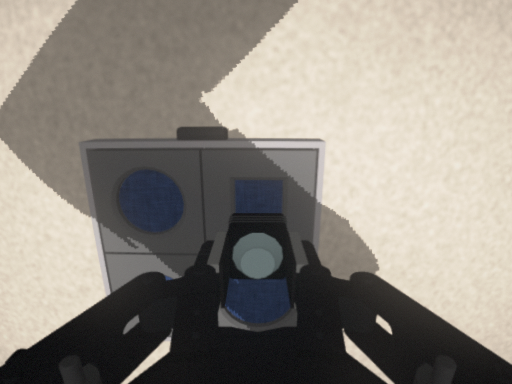

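Run:
```python
from h import *
d=np.load("g3.npz");P=d["P"];im=d["img"][:,:,::-1]
cv2.imwrite("pics/g3b.png",cv2.convertScaleAbs(cv2.resize(im[125:275,70:340],None,fx=2.9,fy=2.9,interpolation=cv2.INTER_CUBIC),alpha=1.5))
f=r.grab_frame("wrist");s=r.sense();T=toolT(s)
for uv,n in [((81,142.5),"TL"),((324.5,141),"TR"),((200.5,149),"joint top"),((204,252),"joint c")]:
    w=p2w(f,P,uv,24)[0]; print(n,w.round(1),(T[:3,:3].T@(np.r_[w,24]-T[:3,3]))[:2].round(1))
```

```text
TL [375.8 123. ] [  50.2 -137.5]
TR [428.8 303.2] [50.7 50.4]
joint top [408.1 211.3] [ 44.5 -43.7]
joint c [491.2 184.5] [-42.9 -45.6]
```

View pics/g3b.png

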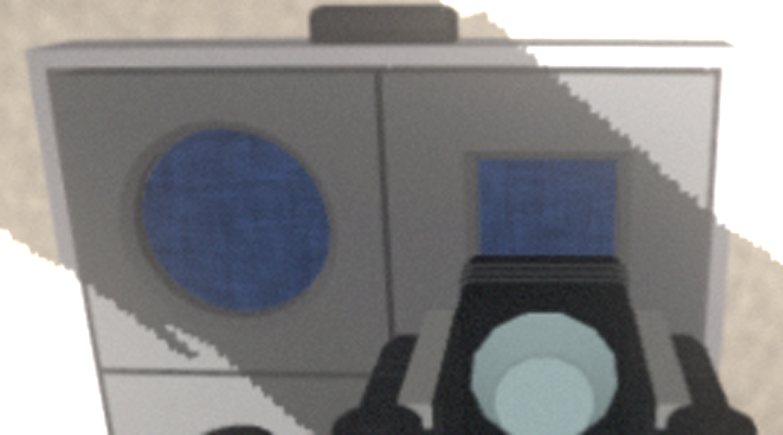

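>>> drive_tool([
  [1,[0.1,0.1,2],0],
  [1,[0.1,0.1,4],0],
  [1,[0.1,0.1,5.5],0],
  [1,[0.1,0.1,6.3],0],
  [1,[0.1,0.1,6.8],0],
  [1,[0.1,0.1,7.0],0],
  [1,[0.1,0.1,7.0],0],
])

```text
clock: 10.6
eef_pos: [462.6, 241.8, 32.4]
tcp_rot: [-3.141, 0.005, 2.852]
contact_force: [-0.6, 0.5, 0.4]
opening: 0.338
```

```bash
python3 look.py g4
```

```text
10.6 [462.6 241.8  32.4] [-179.95    0.26  163.43] open 0.3379750450915898 [-0.6  0.5  0.4]
```

View pics/g4.png

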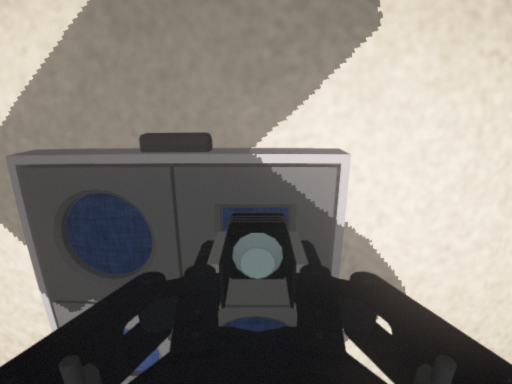

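>>> drive_tool([
  [1,[0,0,0.15],0],
  [1,[0,0,0.3],0],
  [1,[0,0,0.4],0],
  [1,[0,0,0.45],0],
])

```text
clock: 11.15
eef_pos: [462.6, 241.8, 28.1]
tcp_rot: [-3.141, 0.005, 2.852]
contact_force: [-1.9, -0.6, 7.4]
opening: 0.341
```

>>> drive_tool([
  [0.6,[0,0,0],0],
  [0.5,[0,0,0],0],
  [0.45,[0,0,0],0],
  [0.45,[0,0,0],0],
  [0.45,[0,0,-2],0],
  [0.45,[0,0,-5],0],
  [0.3,[0,0,-10],0],
  [0,[0,0,-12],0],
  [0,[0,0,-12],0],
])

```text
clock: 12.28
eef_pos: [463.1, 242.6, 149.6]
tcp_rot: [3.14, 0.007, 2.852]
contact_force: [-0.3, 0.4, -0.7]
opening: 0.998
```

```bash
python3 look.py g5
python3 - <<'E'
from h import *
s=r.sense(); print(s["clock"],tgt(s,(458,-84),140))
E
```

```text
12.275 [463.1 242.6 149.6] [179.91   0.41 163.44] open 0.9976159761604264 [-0.3  0.4 -0.7]
12.325 [ -8.88 -31.39   0.88]
```

View pics/g5.png

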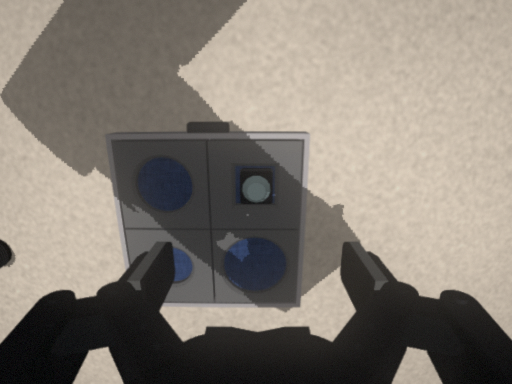

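>>> drive_tool([
  [0,[-2,-6,0],0],
  [0,[-4,-13,0],0],
  [0,[-6,-20,0],0],
  [0,[-8,-27,0],0],
  [0,[-8.9,-31.4,0],0],
  [0,[-8.9,-31.4,3],0],
  [0,[-8.9,-31.4,3],0],
])

```text
clock: 13.2
eef_pos: [455.7, -84.8, 116.3]
tcp_rot: [-3.141, -0.0, 2.85]
contact_force: [0.6, 0.1, 1.1]
opening: 1.0
```

```bash
cat > lens.py <<'E'
import sys
from h import *
n,t=sys.argv[1:3]
s=r.sense();f=r.grab_frame("wrist");P=campose(f,s);cv2.imwrite(f"pics/{n}.png",f["color"][:,:,::-1])
T=toolT(s)
D=dict(lens_large=60,lens_medium=48,lens_small=36)[t]
def rim(xy,z,D): a=np.linspace(0,2*np.pi,60);return np.c_[xy[0]+D/2*np.cos(a),xy[1]+D/2*np.sin(a),0*a+z]
print(s["clock"],s["eef_pos"].round(1))
for d in r.outline_of(t,"wrist")[:2]:
    v,u=np.nonzero(d["mask"]);c=np.array([u.mean(),v.mean()])
    # solve for xy whose model silhouette centroid matches
    from scipy.optimize import least_squares
    def res(xy):
        pts=np.r_[w2p(f,P,rim(xy,0,D)),w2p(f,P,rim(xy,H[t],D))]
        h=cv2.convexHull(pts.astype(np.float32));m=cv2.moments(h);return np.array([m["m10"],m["m01"]])/m["m00"]-c
    x0=p2w(f,P,c,12)[0];x=least_squares(res,x0,diff_step=1e-3).x
    h=cv2.convexHull(np.r_[w2p(f,P,rim(x,0,D)),w2p(f,P,rim(x,H[t],D))].astype(np.float32))
    print(t,round(d["score"],2),"px",c.round(),"area",len(u),"model",round(cv2.contourArea(h)),"xy",x.round(1),"move",tgt(s,x,{"lens_large":6,"lens_medium":8,"lens_small":9}[t]))
E
python3 lens.py s1 lens_small
```

```text
13.2 [455.7 -84.8 116.3]
lens_small 0.74 px [259. 196.] area 1428 model 1537 xy [458.1 -83.8] move [-0.21  0.18 10.73]
```

View pics/s1.png

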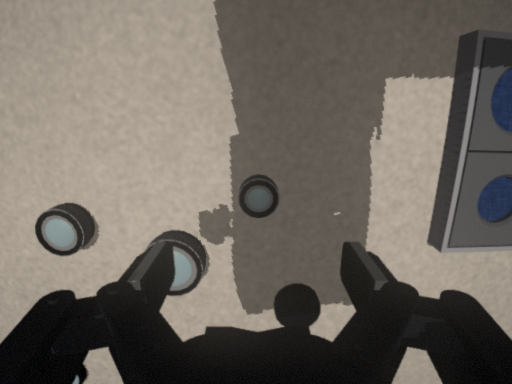

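>>> drive_tool([
  [0,[-0.2,0.2,4],0],
  [0,[-0.2,0.2,8],0],
  [0,[-0.2,0.2,10.6],0],
  [0,[-0.2,0.2,10.6],0],
  [0.3,[-0.2,0.2,10.6],0],
  [0.6,[-0.2,0.2,10.6],0],
  [1,[-0.2,0.2,10.6],0],
  [1,[-0.2,0.2,10.6],0],
  [1,[-0.2,0.2,10.6],0],
  [1,[-0.2,0.2,10.6],0],
], grip_force=30)

```text
clock: 14.55
eef_pos: [461.2, -82.5, 13.4]
tcp_rot: [3.141, 0.005, 2.852]
contact_force: [-2.2, 2.4, 10.9]
opening: 0.407
```

>>> drive_tool([
  [1,[0,0,0],0],
  [1,[0,0,-2],0],
  [1,[0,0,-5],0],
  [1,[0,0,-9],0],
  [1,[0,0,-12],0],
  [1,[0,0,-12],0],
], grip_force=35)

```text
clock: 15.3
eef_pos: [462.2, -82.6, 135.7]
tcp_rot: [3.141, 0.01, 2.852]
contact_force: [0.1, 0.2, -1.3]
opening: 0.399
```

```bash
python3 look.py s2
python3 - <<'E'
from h import *
s=r.sense(); print(s["clock"],tgt(s,(523.7,129.5),120))
E
```

```text
15.3 [462.2 -82.6 135.7] [179.95   0.56 163.4 ] open 0.3988495375369022 [ 0.1  0.2 -1.3]
15.35 [ 0.08 22.1   1.43]
```

View pics/s2.png

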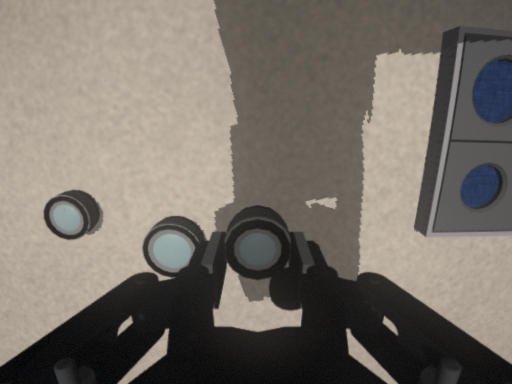

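```bash
cat > inhand.py <<'E'
import sys
from h import *
n,D,h,u,v,hold=sys.argv[1],*map(float,sys.argv[2:7])
f=r.grab_frame("wrist"); P=f["hand_eye"]
# top plane in tool coords: z = hold(bottom below TCP) - h  (z down)
d=cv2.undistortPoints(np.array([[[u,v]]]),K(f),f["D"])[0,0]; q=P[:3,:3]@np.array([d[0],-d[1],-1])
for z in (hold-h-2,hold-h,hold-h+2):
    t=(z-P[2,3])/q[2];print(z,(P[:3,3]+q*t).round(1))
im=cv2.imread(f"pics/{n}.png");cv2.imwrite(f"pics/{n}z.png",cv2.resize(im[195:295,190:325],None,fx=5,fy=5,interpolation=cv2.INTER_CUBIC))
E
python3 inhand.py s2 36 24 258 246 12
```

```text
-14.0 [  7.9   1.  -14. ]
-12.0 [  6.9   1.  -12. ]
-10.0 [  5.9   1.  -10. ]
```

View pics/s2z.png

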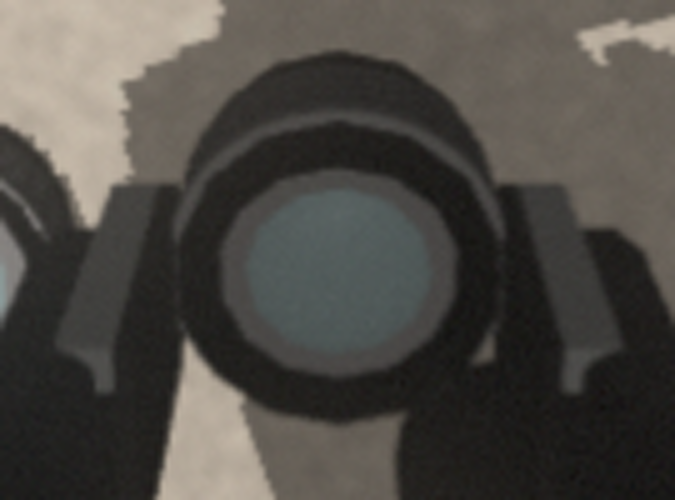

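>>> drive_tool([
  [1,[0,2,0],0],
  [1,[0,5,0],0],
  [1,[0,9,0],0],
  [1,[-0.1,13,0],0],
  [1,[-0.2,17,0],0],
  [1,[-0.3,20.5,0],0],
  [1,[-0.3,22.1,1],0],
  [1,[-0.3,22.1,3.5],0],
  [1,[-0.3,22.1,5],0],
  [1,[-0.3,22.1,5],0],
])

```text
clock: 16.65
eef_pos: [525.1, 127.7, 81.5]
tcp_rot: [-3.14, 0.002, 2.851]
contact_force: [0.0, 0.6, -0.0]
opening: 0.4
```

```bash
python3 look.py s3; python3 inhand.py s3 36 24 258 249 12
python3 - <<'E'
from h import *
s=r.sense(); print(s["clock"],tgt(s,(523.7,129.5),29),abs(s["qvel"]).max())
E
```

```text
16.65 [525.1 127.7  81.5] [-1.7990e+02  1.1000e-01  1.6337e+02] open 0.4003253302494285 [ 0.   0.6 -0. ]
-14.0 [  6.3   1.  -14. ]
-12.0 [  5.2   1.  -12. ]
-10.0 [  4.2   1.  -10. ]
16.75 [0.34 0.05 5.42] 0.016176519680314302
```

View pics/s3.png

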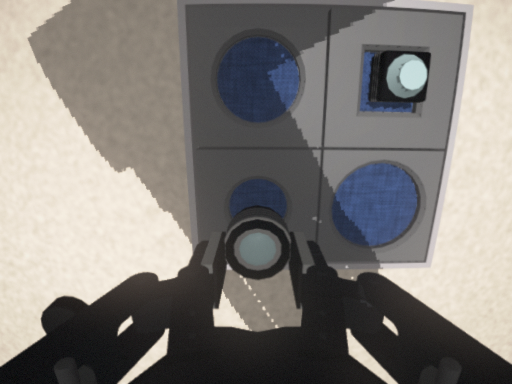

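Run:
```python
from h import *
d=np.load("s3.npz");P=d["P"];im=d["img"]
f=r.grab_frame("wrist");s=r.sense();T=toolT(s)
for uv,n in [((323,149),"cross"),((194,148),"left inner"),((435,264),"BR"),((474,6),"TR"),((179,3),"TL"),((446,149),"R inner"),((331,8),"top joint"),((316,264),"bottom joint")]:
    w=p2w(f,P,uv,24)[0]; print(n,w.round(1),(T[:3,:3].T@(np.r_[w,24]-T[:3,3]))[:2].round(1))
g=cv2.HoughCircles
```

```text
cross [494.4 185. ] [47.7 45. ]
left inner [468.2  99.3] [ 48.3 -44.6]
BR [610.5 253. ] [-44.  143.4]
TR [430.5 303.4] [142.9 140.2]
TL [379.5 120.6] [139.5 -49.6]
R inner [519.  270.7] [ 48.8 134.2]
top joint [409.5 210.7] [136.5  45.4]
bottom joint [581.1 159.8] [-42.5  45.7]
```

>>> drive_tool([
  [1,[-0.1,0,1.5],0],
  [1,[-0.1,0,3],0],
  [1,[-0.1,0,4.2],0],
  [1,[-0.1,0,4.8],0],
  [1,[-0.1,0,4.8],0],
])

```text
clock: 17.42
eef_pos: [527.8, 127.9, 35.1]
tcp_rot: [-3.142, 0.005, 2.851]
contact_force: [-0.5, -0.6, 0.1]
opening: 0.398
```

```bash
python3 look.py s4
```

```text
17.425 [527.8 127.9  35.1] [-180.      0.27  163.37] open 0.39759758104134424 [-0.5 -0.6  0.1]
```

View pics/s4.png

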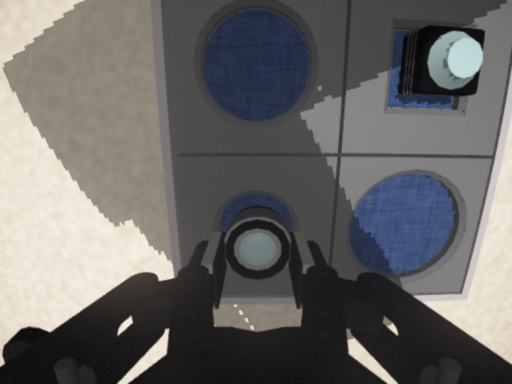

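>>> drive_tool([
  [1,[0,0,0.2],0],
  [1,[0,0,0.4],0],
  [1,[0,0,0.55],0],
  [1,[0,0,0.6],0],
])

```text
clock: 17.98
eef_pos: [528.1, 127.9, 29.6]
tcp_rot: [3.141, 0.005, 2.851]
contact_force: [-0.8, -0.1, 4.9]
opening: 0.397
```

>>> drive_tool([
  [0.55,[0,0,0],0],
  [0.45,[0,0,0],0],
  [0.4,[0,0,0],0],
  [0.4,[0,0,0],0],
  [0.4,[0,0,-2],0],
  [0.4,[0,0,-5],0],
  [0.3,[0,0,-10],0],
  [0,[0,0,-12],0],
  [0,[0,0,-12],0],
])

```text
clock: 19.1
eef_pos: [528.6, 128.3, 151.2]
tcp_rot: [3.14, 0.008, 2.851]
contact_force: [0.1, 0.4, -0.6]
opening: 0.997
```

```bash
python3 look.py s5
python3 - <<'E'
from h import *
s=r.sense(); print(s["clock"],tgt(s,(499.5,-182.5),120))
E
```

```text
19.1 [528.6 128.3 151.2] [179.88   0.47 163.37] open 0.9972083852158125 [ 0.1  0.4 -0.6]
19.15 [ -6.17 -30.57   2.99]
```

View pics/s5.png

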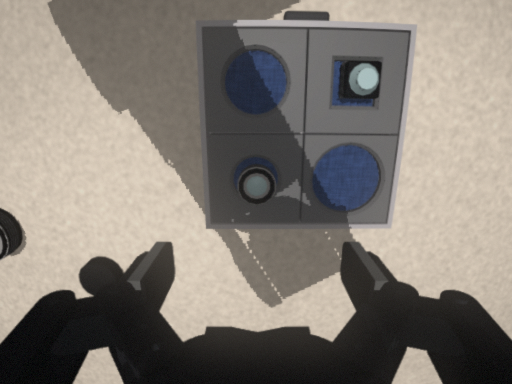

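Small and mirror lenses sit in their recesses (257,183; 360,80). Now the large one.

>>> drive_tool([
  [0,[-1.5,-6,0],0],
  [0,[-3,-12,0],0],
  [0,[-4.5,-18,0],0],
  [0,[-6,-24,0],0],
  [0,[-6.2,-29,0],0],
  [0,[-6.2,-30.6,2],0],
  [0,[-6.2,-30.6,3],0],
  [0,[-6.2,-30.6,3],0],
])

```text
clock: 20.15
eef_pos: [498.8, -181.8, 118.4]
tcp_rot: [3.14, 0.003, 2.851]
contact_force: [0.2, -0.2, -1.1]
opening: 0.998
```

```bash
python3 lens.py l1 lens_large
```

```text
20.15 [ 498.8 -181.8  118.4]
lens_large 0.75 px [256. 194.] area 3817 model 3960 xy [ 499.1 -181.9] move [ 0.000e+00 -1.000e-02  1.124e+01]
```

View pics/l1.png

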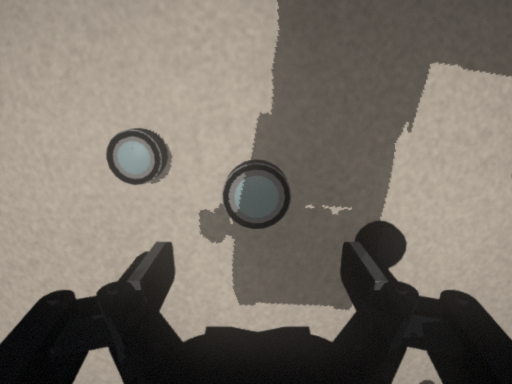

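>>> drive_tool([
  [0,[0.1,0,4],0],
  [0,[0.2,0,8],0],
  [0,[0.2,0,11.1],0],
  [0,[0.2,0,11.1],0],
  [0.15,[0.2,0,11.1],0],
  [0.3,[0.2,0,11.1],0],
  [1,[0.2,0,11.1],0],
  [1,[0.2,0,11.1],0],
  [1,[0.2,0,11.1],0],
  [1,[0.2,0,11.1],0],
], grip_force=35)

```text
clock: 21.5
eef_pos: [499.9, -181.7, 10.6]
tcp_rot: [3.14, 0.009, 2.852]
contact_force: [-0.2, 2.1, 7.3]
opening: 0.684
```

>>> drive_tool([
  [1,[0,0,0],0],
  [1,[0,0,-2],0],
  [1,[0,0,-5],0],
  [1,[0,0,-9],0],
  [1,[0,0,-12],0],
  [1,[0,0,-12],0],
], grip_force=45)

```text
clock: 22.25
eef_pos: [500.6, -182.1, 133.3]
tcp_rot: [3.141, 0.014, 2.852]
contact_force: [0.2, -0.0, -2.2]
opening: 0.679
```

```bash
python3 look.py l2
python3 - <<'E'
from h import *
s=r.sense(); print(s["clock"],tgt(s,(549.5,216),85))
E
```

```text
22.25 [ 500.6 -182.1  133.3] [179.96   0.8  163.43] open 0.6786180011188773 [ 0.2 -0.  -2.2]
22.3 [ 6.6  39.54  4.63]
```

View pics/l2.png

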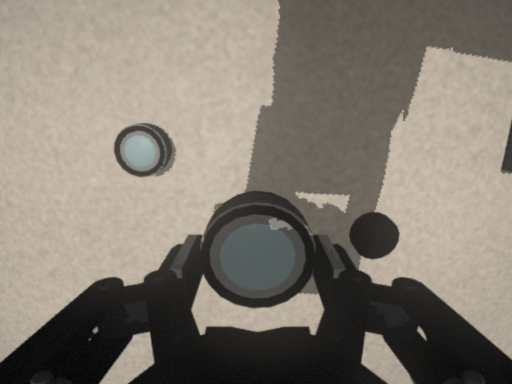

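>>> drive_tool([
  [1,[0.5,2,0],0],
  [1,[1,5.5,0],0],
  [1,[2,10,0],0],
  [1,[3,15,0],0],
  [1,[4,20,0],0],
  [1,[5,25,0],0],
  [1,[6,30,0],0],
  [1,[6.5,35,0],0],
  [1,[6.5,38,0],0],
  [1,[6.5,39.5,1],0],
  [1,[6.5,39.5,3],0],
  [1,[6.5,39.5,4.5],0],
])

```text
clock: 23.8
eef_pos: [549.1, 214.3, 84.0]
tcp_rot: [-3.141, 0.009, 2.852]
contact_force: [0.2, 0.3, -1.5]
opening: 0.679
```

>>> drive_tool([
  [1,[0,0,0],0],
  [1,[0,0,0],0],
])

```text
clock: 24.05
eef_pos: [549.0, 213.8, 83.9]
tcp_rot: [-3.14, 0.009, 2.852]
contact_force: [0.5, 0.0, -1.2]
opening: 0.682
```

```bash
python3 look.py l3
python3 - <<'E'
from h import *
s=r.sense(); print(s["clock"],tgt(s,(549.5,216),27))
E
```

```text
24.05 [549.  213.8  83.9] [-179.92    0.49  163.38] open 0.6823691732928131 [ 0.5  0.  -1.2]
24.1 [0.1  0.2  5.73]
```

View pics/l3.png

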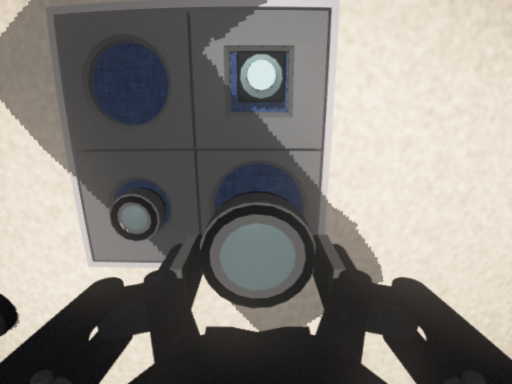

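```bash
python3 - <<'E'
from h import *
d=np.load("l3.npz");P=d["P"]
f=r.grab_frame("wrist");s=r.sense();T=toolT(s)
for uv,n in [((195,149),"cross"),((77,149),"left"),((323,149),"right"),((189,10),"top j"),((199,262),"bot j")]:
    w=p2w(f,P,uv,24)[0]; print(n,w.round(1),(T[:3,:3].T@(np.r_[w,24]-T[:3,3]))[:2].round(1))
E
python3 inhand.py l3 60 26 258 251 10.6
```

```text
cross [493.5 185.2] [ 46.  -43.8]
left [468.1 102.7] [  46.8 -130.1]
right [519.1 271.4] [46.1 46.1]
top j [409.  211.1] [134.4 -43.2]
bot j [578.8 157. ] [-43.8 -46.4]
-17.4 [  7.    1.  -17.4]
-15.4 [  5.9   1.  -15.4]
-13.4 [  4.9   1.  -13.4]
```

View pics/l3z.png

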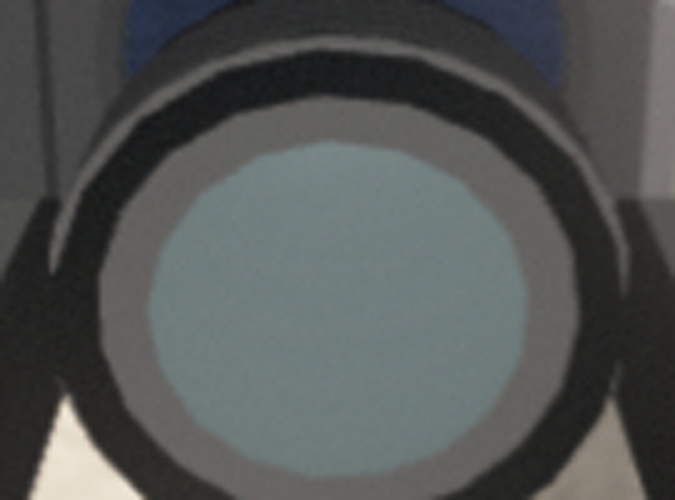

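>>> drive_tool([
  [1,[0,0.1,1.5],0],
  [1,[0,0.1,3],0],
  [1,[0,0.1,4.3],0],
  [1,[0,0.1,5],0],
  [1,[0,0.1,5.2],0],
  [1,[0,0.1,5.2],0],
])

```text
clock: 24.95
eef_pos: [550.5, 215.2, 32.7]
tcp_rot: [-3.141, 0.01, 2.852]
contact_force: [0.5, 0.1, -0.7]
opening: 0.676
```

```bash
python3 look.py l4
```

```text
24.95 [550.5 215.2  32.7] [-179.99    0.58  163.4 ] open 0.6758669987747157 [ 0.5  0.1 -0.7]
```

View pics/l4.png

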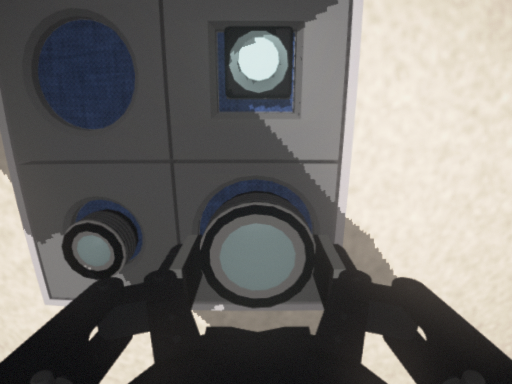

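>>> drive_tool([
  [1,[0,0,0.2],0],
  [1,[0,0,0.4],0],
  [1,[0,0,0.55],0],
  [1,[0,0,0.65],0],
  [1,[0,0,0.65],0],
])

```text
clock: 25.62
eef_pos: [550.7, 215.2, 26.7]
tcp_rot: [3.142, 0.01, 2.852]
contact_force: [-1.1, -1.2, 4.2]
opening: 0.684
```

>>> drive_tool([
  [0.28,[0,0,0],0],
  [0.22,[0,0,0],0],
  [0.18,[0,0,0],0],
  [0.18,[0,0,0],0],
  [0.18,[0,0,-1.5],0],
  [0.18,[0,0,-5],0],
  [0.1,[0,0,-10],0],
  [0,[0,0,-12],0],
  [0,[0,0,-12],0],
])

```text
clock: 26.75
eef_pos: [550.8, 216.0, 149.5]
tcp_rot: [3.139, 0.014, 2.852]
contact_force: [-0.0, 0.1, -0.3]
opening: 1.001
```

```bash
python3 look.py l5
python3 - <<'E'
from h import *
s=r.sense(); print(s["clock"],tgt(s,(436.4,-272.8),120))
E
```

```text
26.75 [550.8 216.  149.5] [179.84   0.8  163.4 ] open 1.0009696104773966 [-0.   0.1 -0.3]
26.8 [ -3.05 -50.05   2.76]
```

View pics/l5.png

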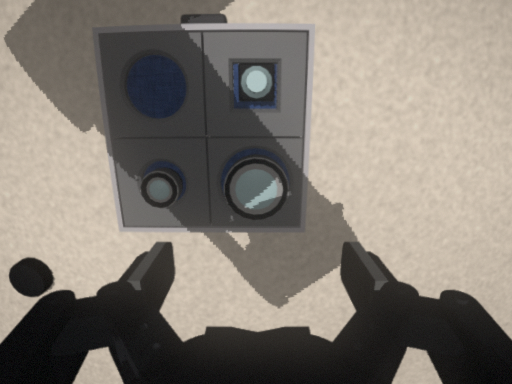

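>>> drive_tool([
  [0,[-0.5,-6,0],0],
  [0,[-1,-12,0],0],
  [0,[-1.5,-18,0],0],
  [0,[-2,-24,0],0],
  [0,[-2.5,-30,0],0],
  [0,[-3,-36,0],0],
  [0,[-3,-42,0],0],
  [0,[-3,-47,0],0],
  [0,[-3,-50,1],0],
  [0,[-3,-50,3],0],
  [0,[-3,-50,3],0],
  [0,[-3,-50,3],0],
])

```text
clock: 28.3
eef_pos: [436.0, -271.7, 117.4]
tcp_rot: [3.14, 0.011, 2.852]
contact_force: [1.6, 0.2, 0.4]
opening: 1.002
```

```bash
python3 lens.py m1 lens_medium; python3 -c "
from rig import r;print(r.sense()['tcp_rot'])"
```

```text
28.3 [ 436.  -271.7  117.4]
lens_medium 0.85 px [256. 193.] area 2372 model 2589 xy [ 436.7 -271.8] move [ 5.000e-02 -1.000e-02  1.094e+01]
[3.14047827 0.01240914 2.85262284]
```

View pics/m1.png

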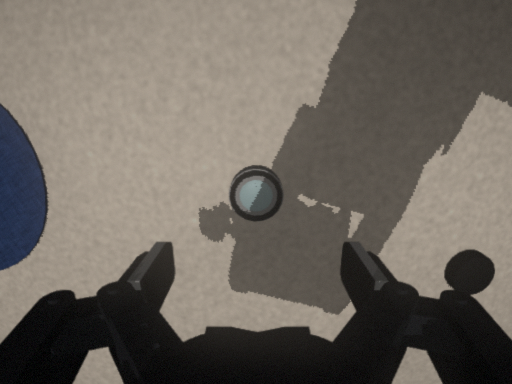

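>>> drive_tool([
  [0,[0.1,0,4],0],
  [0,[0.2,0,8],0],
  [0,[0.2,0,10.9],0],
  [0,[0.2,0,10.9],0],
  [0.2,[0.2,0,10.9],0],
  [0.45,[0.2,0,10.9],0],
  [1,[0.2,0,10.9],0],
  [1,[0.2,0,10.9],0],
  [1,[0.2,0,10.9],0],
  [1,[0.2,0,10.9],0],
], grip_force=35)

```text
clock: 29.65
eef_pos: [437.0, -272.1, 10.7]
tcp_rot: [3.141, 0.015, 2.853]
contact_force: [-1.1, 2.2, 8.8]
opening: 0.544
```

>>> drive_tool([
  [1,[0,0,0],0],
  [1,[0,0,-2],0],
  [1,[0,0,-5],0],
  [1,[0,0,-9],0],
  [1,[0,0,-12],0],
  [1,[0,0,-12],0],
], grip_force=40)

```text
clock: 30.4
eef_pos: [436.7, -272.6, 133.3]
tcp_rot: [-3.141, 0.02, 2.853]
contact_force: [0.2, -0.6, -0.3]
opening: 0.539
```

```bash
python3 look.py m2
python3 - <<'E'
from h import *
s=r.sense(); print(s["clock"],tgt(s,(438,155),85))
E
```

```text
30.4 [ 436.7 -272.6  133.3] [-179.95    1.15  163.44] open 0.5389149575487793 [ 0.2 -0.6 -0.3]
30.45 [12.03 40.99  4.45]
```

View pics/m2.png

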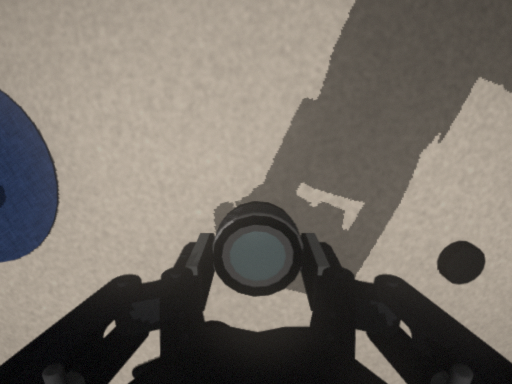

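>>> drive_tool([
  [1,[0.5,2,0],0],
  [1,[1.5,5.5,0],0],
  [1,[3,10,0],0],
  [1,[4.5,15,0],0],
  [1,[6,20,0],0],
  [1,[7.5,25,0],0],
  [1,[9,30,0],0],
  [1,[10.5,35,0],0],
  [1,[11.5,39,0],0],
  [1,[12,41,1],0],
  [1,[12,41,3],0],
  [1,[12,41,4.5],0],
])

```text
clock: 31.95
eef_pos: [436.6, 155.3, 82.8]
tcp_rot: [-3.14, 0.015, 2.854]
contact_force: [-0.3, 0.2, -0.3]
opening: 0.542
```

>>> drive_tool([
  [1,[0,0,0],0],
  [1,[0,0,0],0],
])

```text
clock: 32.2
eef_pos: [436.2, 155.2, 82.7]
tcp_rot: [-3.139, 0.015, 2.853]
contact_force: [0.4, 0.2, -0.2]
opening: 0.542
```

```bash
python3 look.py m3
python3 - <<'E'
from h import *
s=r.sense(); print(s["clock"],tgt(s,(438,155),27))
E
```

```text
32.2 [436.2 155.2  82.7] [-179.88    0.84  163.48] open 0.5418334211550293 [ 0.4  0.2 -0.2]
32.25 [-0.05  0.02  5.61]
```

View pics/m3.png

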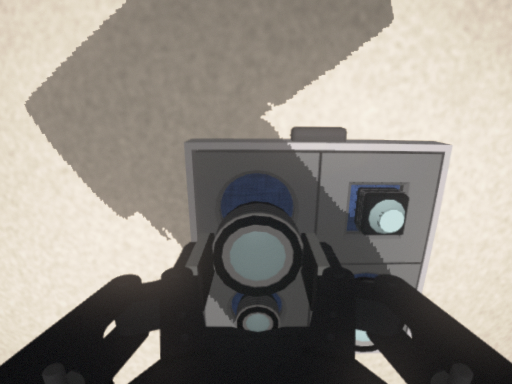

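Run:
```python
from h import *
d=np.load("m3.npz");P=d["P"]
f=r.grab_frame("wrist");s=r.sense();T=toolT(s)
for uv,n in [((319.5,153),"top j"),((316,264),"cross"),((186,142),"TL"),((450,145),"TR")]:
    w=p2w(f,P,uv,24)[0]; print(n,w.round(1),(T[:3,:3].T@(np.r_[w,24]-T[:3,3]))[:2].round(1))
```

```text
top j [408.3 209.3] [43.7 43.8]
cross [494.  187.3] [-44.7  47. ]
TL [374.6 122.4] [ 51.3 -49.2]
TR [428.6 301.6] [ 50.5 138. ]
```

>>> drive_tool([
  [1,[0,0,1.5],0],
  [1,[0,0,3],0],
  [1,[0,0,4.3],0],
  [1,[0,0,5],0],
  [1,[0,0,5.1],0],
  [1,[0,0,5.1],0],
])

```text
clock: 33.05
eef_pos: [437.8, 155.1, 32.3]
tcp_rot: [-3.14, 0.016, 2.853]
contact_force: [-0.8, -0.3, -0.5]
opening: 0.544
```

```bash
python3 look.py m4
```

```text
33.05 [437.8 155.1  32.3] [-179.93    0.92  163.48] open 0.5437036546707473 [-0.8 -0.3 -0.5]
```

View pics/m4.png

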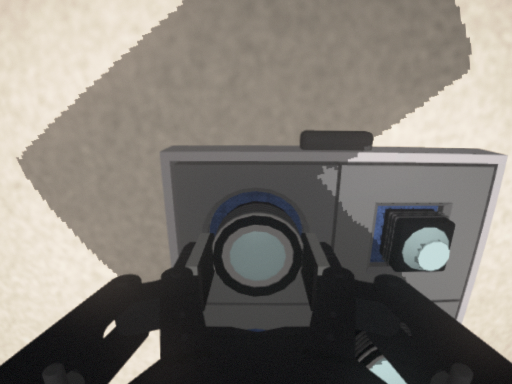

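>>> drive_tool([
  [1,[0,0,0.2],0],
  [1,[0,0,0.4],0],
  [1,[0,0,0.55],0],
  [1,[0,0,0.65],0],
  [1,[0,0,0.65],0],
])

```text
clock: 33.72
eef_pos: [438.1, 155.1, 26.7]
tcp_rot: [-3.141, 0.016, 2.853]
contact_force: [-3.5, -1.2, 14.1]
opening: 0.544
```

Contact at the expected height; release and retreat.

>>> drive_tool([
  [0.42,[0,0,0],0],
  [0.35,[0,0,0],0],
  [0.3,[0,0,0],0],
  [0.3,[0,0,0],0],
  [0.3,[0,0,-1.5],0],
  [0.3,[0,0,-5],0],
  [0.2,[0,0,-10],0],
  [0,[0,0,-15],0],
  [0,[5,0,-18],0],
  [0,[5,0,-18],0],
])

```text
clock: 34.98
eef_pos: [386.1, 170.9, 208.8]
tcp_rot: [3.14, 0.019, 2.854]
contact_force: [-0.4, 1.1, -0.2]
opening: 0.998
```

```bash
python3 look.py e1
python3 - <<'E'
from h import *
for n in ["scene","top"]:
    f=r.grab_frame(n);cv2.imwrite(f"pics/e_{n}.png",f["color"][:,:,::-1])
    if n=="scene": cv2.imwrite("pics/e_sz.png",cv2.resize(f["color"][130:240,290:425,::-1],None,fx=5,fy=5,interpolation=cv2.INTER_CUBIC))
    for t in ["dust_cap","magnifier"]:
        for d in r.outline_of(t,n)[:1]:
            v,u=np.nonzero(d["mask"]);print(n,t,p2w(f,f["pose"],[u.mean(),v.mean()],8 if t=="dust_cap" else 12)[0].round(1))
E
```

```text
34.975 [386.1 170.9 208.8] [179.89   1.09 163.54] open 0.9984347487269283 [-0.4  1.1 -0.2]
scene dust_cap [588.7 -80.6]
scene magnifier [ 619.8 -407.6]
top dust_cap [589.1 -81.2]
top magnifier [ 614.3 -403.2]
```

View pics/e1.png

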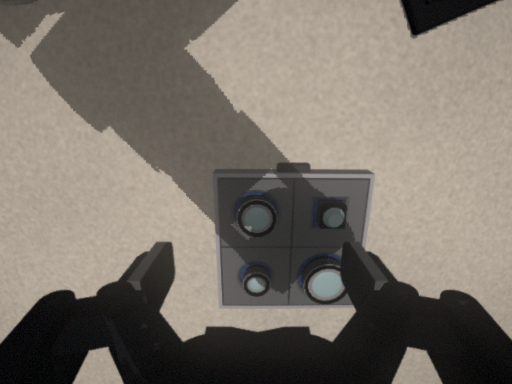

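View pics/e_sz.png

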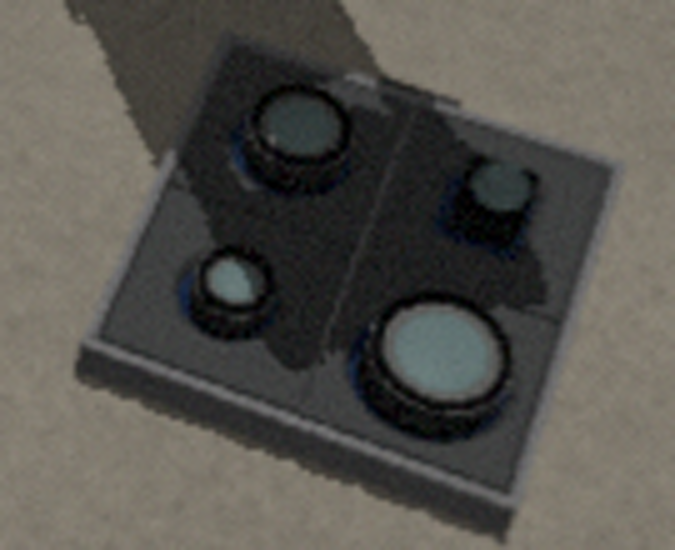

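View pics/e_scene.png

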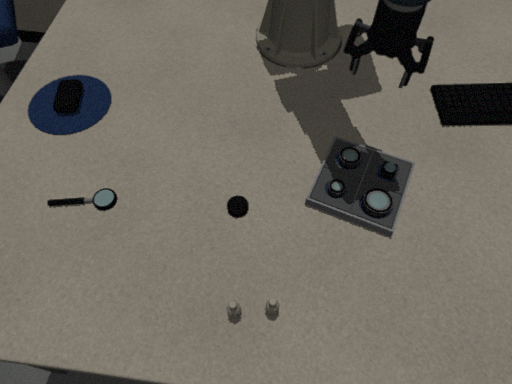

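```bash
python3 -c "
from rig import r
print(r.sign_off())"
```

```text
the job is handed in; nothing more can be done
None
```

All four lenses are in the tray, glass up, each in the recess for its size and shape, and I handed the job in at about 35 s of the 99 s allowed. Each was lowered until light contact (4–14 N) before release.

- **Seating:** each lens made contact within about 0.2 mm of the height expected for the recess floor. The final wrist and scene pictures show all four sitting level, with felt visible around them. The mirror lens sits a little off-centre but inside its square recess.
- **Left in place:** the dust cap and the magnifier were not touched. Their positions in the pictures before and after agree within about 4 mm, which is about what the repeat measurements and the two cameras differ by.
- **What disagreed:** early estimates of the tray position from the different cameras differed by 2–5 mm, so I aligned each lens over its recess with a close wrist picture. The tool also drifted to about 1° of tilt by the last placement, with no visible effect on the seating.

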